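# Ballast a table-top sign foot and lock its sliding leg at the mark

## Robot

A 6-joint arm with a two-finger parallel gripper is mounted at the origin on the work surface. World frame = base frame: x ahead of the robot, y to its left, z up, the work surface at z = 0. Lengths are in m, angles in degrees, forces in N, time in s.
With the tool pointing down it reaches from about 0.275 to 0.775 m from the base axis. Payload 14.6 kg.
Tool frame: the origin (TCP) lies at the very end of the fingers, on their centre line; the grasp point (between the pads) lies 19 mm behind it; z points along the fingers, y is the direction in which the jaws open and shut (so a half turn about z gives the same grasp; the last joint's range is limited). The gripper opens to 85 mm and grips with 20 to 120 N. Pads are 22 mm wide; open, the fingers measure 114 mm over their backs; the gripper's body (76 mm by 85 mm) begins 54 mm behind the grasp point. The pads swing forward as they close: fully open they stand 13 mm farther back than shut.
Start: joints at [62.894, 15.075, -2.767, 72.158, 0, 81.102], TCP at [0.164, 0.499, 0.231] pointing down, gripper open.
Joint ranges: [-151.79, 151.79], [-50.71, 97.33], [-67.44, 78.34], [-121.81, 120.89], [-77.56, 73.72], [-180, 180]. Speed limits (degrees/s): [108.29, 108.29, 147.25, 159.86, 180, 180].

## Interface

Orientations are given as a 3x3 rotation matrix whose columns are the frame's x, y, z axes.
In Python, from bench import * gives the robot as it stands.
- The arm moves only by the shell command python3 -m handwheel 'ROWS' [FORCE]. ROWS is JSON, a list of rows, each a list of 3 entries, a list of its own where there are three numbers: the shift along the world's x, y, z in m, then the turn, a rotation vector about the world's x, y, z in degrees, then the opening, from 0 (shut) to 1 (fully open). In form: [[[x, y, z], [wx, wy, wz], fingers], ...]. A call has 1 to 5 rows; each row shifts and turns the commanded pose from where the row before left it; what a row does not reach is not made up. A row lasts 1/12 s, in which the tool goes at most 41.7 mm and 7.16 degrees, less where a joint would pass 70% of its speed; a pose out of reach is approached as far as the arm can. A call with a gripper value outside its range is refused whole. The fingers move at their own pace and stop on an object; FORCE is the grip in N (left out, the last holds). Time passes only in rows, so rows that do not move let the fingers close. It gives the time, the measured TCP pose, the force and the opening at its end, in the units of the state.
- sense(): the state, without advancing time (a new reading comes with each control period).
- grab_frame(name): name is "side" or "top" or "wrist"; returns the picture (480x640x3 uint8, red, green, blue); there is no depth.
- camera_params(name): a dict with "camera_matrix" (3x3 intrinsics, pixels), "extrinsics" (4x4, takes a point from world to camera coordinates); the wrist camera has in their place "mount" (4x4, takes a point from camera to tool coordinates, whose origin is the TCP and whose axes are the flange's). Camera axes: x right, y up, looking along -z (the intrinsics and any distortion apply to the point x, -y, -z); pixel columns grow to the right and rows downward; lengths in m; the calibration is good to about 2 mm. A picture is of the moment at which its call begins: read the wrist's pose just before it. camera_params takes no time and is no camera call.
- finish_job(): hands the job in, once; it reports no verdict.
Trained networks look in the newest picture that a camera, given by its name, has taken for a name from the list of things; names that differ only in an ending like _2 or _b are one class to them, and where a whole thing is asked for, a point or a joint stands for the part that bears it (a point fixed in the world has none). Each returns a list of dicts, best first, with "confidence" (0 to 1); they miss things now and then, are a little off and sometimes report something else, mostly with a low value. They report only what shows in the picture. A call takes as long as a camera call. They do not tell look-alikes from the thing itself.
- boxes_of(camera, target): "at" ([x, y, z] in m, in the coordinates of the camera as it stood for that picture, good to about 4 mm: the middle of the surface that is visible of it).
The state is a dict: "time_s": time; "joint_positions": joint angles; "joint_vel": joint speeds; "effort": joint torques, N m; "eef_pos": TCP position; "eef_rot": TCP orientation; "ft_force": force on the tool from outside, world axes, zero at the start; "torque": the same for the moment, N m; "finger_gap": opening from 0.0 (shut) to 1.0 (fully open).
Only numpy, scipy, OpenCV 4.12 (cv2) and the standard library are available. Lean on these libraries where they do the work, as an engineer would, in place of code of your own. Each camera call takes 0.05 s, during which the arm holds its last target. There are 200 camera calls.

## Task

Set up the sign foot on the tasting table: drop the two steel ballast slugs into the two holes of its block, one slug per hole, all the way down. Then draw the sprung leg out by its cross-bar until the bar lines up with the index pointer, and while you hold it there swing the cam lever fully closed, moving the lever only while the leg is held at the mark. Finish still holding the leg at the mark with the lever closed - do not let go - and leave the jar, bottle and cup alone.

Things in the scene. Friction and masses are not known exactly. Their poses are not given: they have to be found in the camera images.
- stand: Fixed grey sign foot, turned up to 0.35 rad. Origin: on the table under its middle; the leg slides out along its +y. Plate x -65..65, y -125..120 mm, 6 mm thick. At its -y end a block x -65..65, y -125..-45, top z 38 mm, with two holes. Steel collar round the leg: x -29..29, y -30..10, top z 46 mm.
- bore0 (a point): Centre of the mouth of one hole in the block's top face (x -35, y -85, z 38 mm of the stand). Hole 36 mm across, 30 mm deep (floor 8 mm above the table), rim chamfered 2 mm.
- bore1 (a point): Centre of the mouth of the other hole (x +35, y -85, z 38 mm of the stand); same size.
- slug0: Loose steel ballast slug, a plain upright cylinder 32 mm across, 70 mm tall, about 0.4 kg, foot chamfered. Origin: centre of its underside. Seated in a hole it stands 40 mm proud of the block. Starts upright on the table, left of the foot (+y).
- slug1: The other slug, the same; either slug may go into either hole.
- leg: Flat sliding aluminium leg (30 mm wide, upper face 18 mm above the table) with an upright cross-bar. Origin: mid-thickness on the bar's top edge over the leg's centre line, 50 mm above the table; axes as the stand's. Slides along the stand's y only; starts at its inner stop (bar at stand y 50 mm), comes out up to 65 mm. A spring pulls it in with 5 to 8 N: it slides home if let go.
- bar_grip (a point): Point on the bar's top edge at leg x +82 mm, a good place to grip, clear of the open lever. The bar is 14 mm thick (y), 32 mm high (18..50 mm above the table), from leg x -25 to +105 mm. One finger goes on either side of its thickness; gripped loosely (about 2 mm play) the fingers can slide along the bar while they hold the leg out.
- pointer: Small dark steel index pointer on the scale rail along the foot's -x edge, by the bar's short end; set anew each time and tight. Origin: its tip, 22 mm above the table, pointing along the stand's +x. The leg is at its mark when the bar's mid-thickness (leg's origin, scribed line) is level with this tip along the stand's y: 20 to 42 mm out.
- lever (a joint): Swing of the cam lever about the upright pivot on the collar (stand x 0, y -10 mm), rad: 0 to 0.03 at the start (open), 0.384 fully closed at its stop, where the arm lies straight above the leg along the stand's +y. Stays where it is left; takes 2 to 3 N where it crosses the bar.
- lever_tip (a point): Outer end of the lever's black arm: 12 mm wide, 55..67 mm above the table, 155 mm long from the pivot, passing 5 mm above the bar. Open, it points 22 degrees off the leg towards the stand's +x (tip at stand x +58, y +134 mm); closed, tip at x 0, y +145. Fingers on the bar reach up past the arm: moving them along the bar towards the stand's -x sweeps it closed.
- jar: Pickle jar, 80 mm across, 110 mm tall, bystander. Origin under its centre.
- juice: Juice bottle, 66 mm across, 230 mm tall, bystander. Origin under its centre.
- cup: White cup, 72 mm across, 85 mm tall, bystander. Origin under its centre.
Things that resemble listed ones, but are neither listed nor needed, are in the scene too. What is shaped like the slug0 but pink or purple is not meant.

How it is judged (in metres and radians):
On the way, in this order (a step that is already met when the one before it is completed fails the run):
1. both slugs stand at the bottom of the block's holes, one in each, and are let go ((((horizontal distance between slug0 and bore0 below 0.006 m and height (world z) of slug0 below 0.014 m and angle between slug0's own z axis and vertical below 0.2 rad) and (horizontal distance between slug1 and bore1 below 0.006 m and height (world z) of slug1 below 0.014 m and angle between slug1's own z axis and vertical below 0.2 rad)) or ((horizontal distance between slug0 and bore1 below 0.006 m and height (world z) of slug0 below 0.014 m and angle between slug0's own z axis and vertical below 0.2 rad) and (horizontal distance between slug1 and bore0 below 0.006 m and height (world z) of slug1 below 0.014 m and angle between slug1's own z axis and vertical below 0.2 rad))) and contact force between the fingers and slug0 below 0.3 N and contact force between the fingers and slug1 below 0.3 N), for 0.2 s.
2. the fingers hold the leg at its mark (within 6 mm) with the lever still open (y of leg in the frame of pointer between -0.006 and 0.006 m and contact force between the fingers and leg above 1 N and value of joint lever below 0.12 rad), for 0.2 s.
At the end, for the whole second after the job is handed in: Both slugs stand upright at the bottom of the holes, one in each (within 6 mm of the axis, underside below 14 mm); the cross-bar is within 6 mm of the pointer along the leg's slide and at rest; the lever is closed beyond 0.33 rad; and the fingers still hold the leg with more than 1 N ((((horizontal distance between slug0 and bore0 below 0.006 m and height (world z) of slug0 below 0.014 m and angle between slug0's own z axis and vertical below 0.2 rad) and (horizontal distance between slug1 and bore1 below 0.006 m and height (world z) of slug1 below 0.014 m and angle between slug1's own z axis and vertical below 0.2 rad)) or ((horizontal distance between slug0 and bore1 below 0.006 m and height (world z) of slug0 below 0.014 m and angle between slug0's own z axis and vertical below 0.2 rad) and (horizontal distance between slug1 and bore0 below 0.006 m and height (world z) of slug1 below 0.014 m and angle between slug1's own z axis and vertical below 0.2 rad))) and y of leg in the frame of pointer between -0.006 and 0.006 m and contact force between the fingers and leg above 1 N and value of joint lever above 0.33 rad and linear speed of leg below 0.01 m/s); the arm keeps its last pose, push and grip.
It fails at once if the lever is more than a third closed (0.14 rad) while the leg is more than 9 mm off its mark (value of joint lever above 0.14 rad and not (y of leg in the frame of pointer between -0.009 and 0.009 m)).
It fails at once if the pickle jar is pushed more than 30 mm or knocked over (distance of jar from where it was at the start of the episode above 0.03 m or angle between jar's own z axis and vertical above 0.4 rad).
It fails at once if the juice bottle is pushed more than 30 mm or knocked over (distance of juice from where it was at the start of the episode above 0.03 m or angle between juice's own z axis and vertical above 0.4 rad).
It fails at once if the cup is pushed more than 30 mm or knocked over (distance of cup from where it was at the start of the episode above 0.03 m or angle between cup's own z axis and vertical above 0.4 rad).
It also fails if it takes over 58 s, if anything falls off the work surface, if the arm or the gripper's body presses on something with over 40 N, if the wrist force passes 120 N, or if a joint passes its speed limit or range.

## Working session

There is one attempt and no reset: what is moved stays moved. The work goes in short steps, Python scripts to look and compute and a shell command to move; the robot and the scene stay as the last step left them, time stands still between calls to the robot, and variables do not carry over. Pictures are saved under pics/ and viewed, about 8 in all and at most 12, crops included, and the job is handed in when it is done.

```bash
ls; mkdir -p pics; cat > h.py <<'E'
from bench import *
import numpy as np, cv2
def toworld(cam,p):
    T=np.linalg.inv(np.array(camera_params(cam)["extrinsics"]))
    return (T@np.r_[p,1])[:3]
def wpose():
    s=sense(); T=np.eye(4); T[:3,:3]=s["eef_rot"]; T[:3,3]=s["eef_pos"]
    return T@np.array(camera_params("wrist")["mount"])   # cam->world
def proj(cam,p,Tcw=None):
    P=camera_params(cam); K=np.array(P["camera_matrix"])
    E=np.array(P["extrinsics"]) if Tcw is None else np.linalg.inv(Tcw)
    c=(E@np.r_[p,1])[:3]; q=K@np.array([c[0],-c[1],-c[2]]); return q[:2]/q[2]
def ray_z(cam,uv,z,Tcw=None):
    P=camera_params(cam); K=np.array(P["camera_matrix"])
    T=np.linalg.inv(np.array(P["extrinsics"])) if Tcw is None else Tcw
    d=np.linalg.inv(K)@np.r_[uv,1]; d=T[:3,:3]@np.array([d[0],-d[1],-d[2]]); o=T[:3,3]
    return o+d*(z-o[2])/d[2]
E
python3 - <<'E'
from h import *
np.set_printoptions(precision=4,suppress=True)
s=sense(); print(s["time_s"],s["eef_pos"],s["eef_rot"],s["finger_gap"])
for c in ("top","side"):
    im=grab_frame(c); cv2.imwrite(f"pics/{c}0.png",im[:,:,::-1])
    print(c,{k:np.round(v,3).tolist() for k,v in camera_params(c).items() if not isinstance(v,str)})
    for n in ["stand","slug0","leg","pointer","lever_tip","bore0","bar_grip","jar","juice","cup"]:
        try:
            for d in boxes_of(c,n): w=toworld(c,d["at"]); print(c,n,round(d["confidence"],2),w,proj(c,w).round())
        except Exception as e: print(n,e)
E
```

```text
pics
0.0 [0.1639 0.4985 0.2308] [[-0.9499  0.3125 -0.0005]
 [ 0.3125  0.9499 -0.0009]
 [ 0.0002 -0.001  -1.    ]] 1.0016884168960376
top {'camera_matrix': [[544.929, 0.0, 321.311], [0.0, 544.929, 235.079], [0.0, 0.0, 1.0]], 'extrinsics': [[0.001, -1.0, -0.004, -0.027], [0.996, 0.001, 0.085, -0.571], [-0.085, -0.004, 0.996, -1.206], [0.0, 0.0, 0.0, 1.0]]}
top stand 0.77 [ 0.5365 -0.0284  0.0211] [322. 251.]
top stand 0.38 [0.5571 0.0124 0.0651] [303. 240.]
top slug0 0.82 [0.4898 0.3119 0.0722] [164. 271.]
top slug0 0.73 [0.4045 0.3099 0.073 ] [164. 311.]
top slug0 0.72 [0.4526 0.3702 0.0751] [136. 288.]
top slug0 0.58 [0.5643 0.273  0.0691] [183. 236.]
top slug0 0.49 [0.3438 0.2477 0.0721] [193. 339.]
top leg 0.87 [0.5458 0.0181 0.0514] [301. 246.]
top leg 0.28 [0.4053 0.3106 0.071 ] [164. 310.]
top pointer 0.68 [0.5619 0.2712 0.0687] [184. 238.]
top pointer 0.58 [0.4897 0.0537 0.0251] [285. 271.]
top lever_tip 0.97 [0.5611 0.0142 0.0673] [302. 238.]
top bore0 0.59 [ 0.5375 -0.0317  0.0214] [324. 250.]
top bar_grip 0.97 [0.5419 0.0124 0.0502] [304. 247.]
top bar_grip 0.57 [0.4066 0.30
[... 364 characters left out ...]
037], [0.0, 0.0, 0.0, 1.0]]}
side stand 0.78 [0.527  0.0056 0.0302] [325. 256.]
side slug0 0.87 [0.4439 0.3837 0.0516] [261. 364.]
side slug0 0.74 [0.4004 0.3278 0.0471] [299. 355.]
side slug0 0.71 [0.3392 0.2691 0.0465] [346. 347.]
side slug0 0.7 [0.5594 0.291  0.043 ] [239. 316.]
side slug0 0.58 [0.4875 0.3245 0.0603] [259. 332.]
side leg 0.75 [0.5578 0.0287 0.0363] [308. 255.]
side lever_tip 0.69 [0.5598 0.0308 0.0651] [307. 244.]
side lever_tip 0.31 [0.4885 0.0574 0.026 ] [329. 273.]
side bore0 0.85 [0.5276 0.013  0.025 ] [323. 259.]
side bar_grip 0.56 [0.5539 0.0301 0.0373] [309. 255.]
side jar 0.64 [0.7394 0.2464 0.0738] [182. 265.]
side juice 0.81 [ 0.6478 -0.3254  0.0985] [344. 168.]
```

View pics/top0.png

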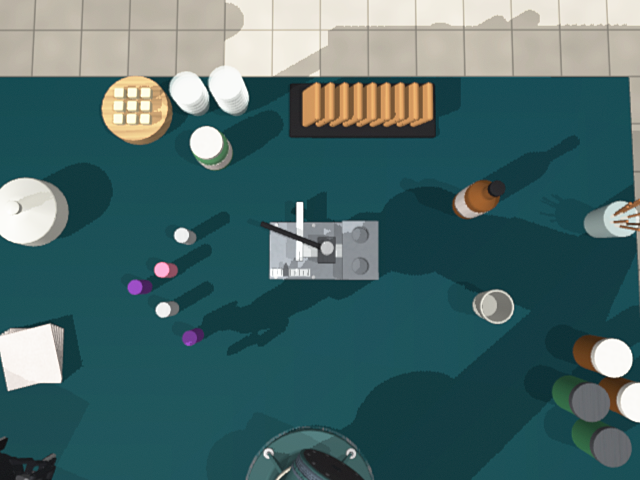

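View pics/side0.png

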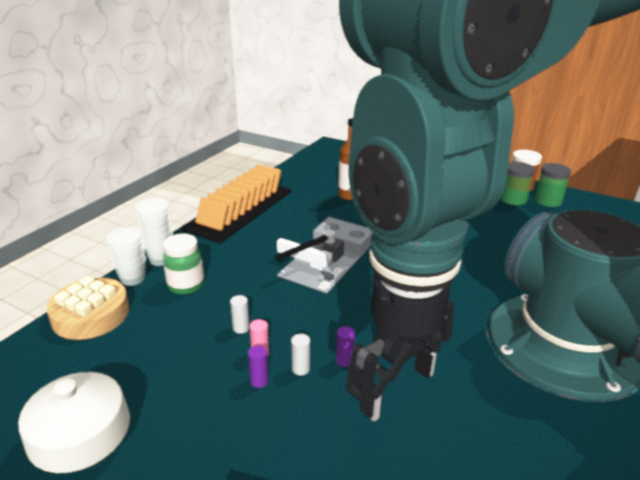

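The top view shows the two grey/white slugs at about (184,236) and (164,310), with pink and purple decoys between them. The stand is near (325,250) with its +y pointing left (world +y), its lever is open, and the block with holes is at the right end. I'll go over the near slug.

```bash
python3 -m handwheel '[[[0.03,-0.024,0],[0,0,3.64],1],[[0.03,-0.024,0],[0,0,3.64],1],[[0.03,-0.024,0],[0,0,3.64],1],[[0.03,-0.024,0],[0,0,3.64],1],[[0.03,-0.024,0],[0,0,3.64],1]]' 50; python3 -m handwheel '[[[0.03,-0.023,0],[0,0,0],1],[[0.03,-0.023,0],[0,0,0],1],[[0.03,-0.023,0],[0,0,0],1],[[0,0,0],[0,0,0],1]]'
python3 - <<'E'
from h import *
np.set_printoptions(precision=4,suppress=True)
T=wpose(); im=grab_frame("wrist"); cv2.imwrite("pics/w1.png",im[:,:,::-1])
print(T,camera_params("wrist")["camera_matrix"])
for d in boxes_of("wrist","slug0"): w=(T@np.r_[d["at"],1])[:3]; print(d["confidence"],w,proj("wrist",w,T).round())
E
```

```text
time_s: 1.52
eef_pos: [0.3151, 0.3774, 0.2314]
eef_rot: [[-1.0, -0.003, 0.0], [-0.003, 1.0, 0.0], [-0.0, 0.0, -1.0]]
ft_force: [0.4, 1.0, 0.5]
finger_gap: 1.0
time_s: 1.85
eef_pos: [0.4084, 0.3065, 0.231]
eef_rot: [[-1.0, 0.005, 0.001], [0.005, 1.0, -0.001], [-0.001, -0.001, -1.0]]
ft_force: [-1.8, 0.1, -1.5]
finger_gap: 1.0
[[ 0.0051 -0.9458 -0.3246  0.3257]
 [ 1.      0.0045  0.0026  0.307 ]
 [-0.001  -0.3246  0.9459  0.3728]
 [ 0.      0.      0.      1.    ]] [[369.6211   0.     316.8917]
 [  0.     369.6211 242.2849]
 [  0.       0.       1.    ]]
0.92 [0.4495 0.3658 0.0685] [384. 263.]
0.88 [0.4837 0.3178 0.0632] [330. 295.]
0.87 [0.3506 0.2604 0.0731] [258. 149.]
0.62 [0.4018 0.3167 0.066 ] [329. 210.]
0.6 [0.5574 0.2776 0.0553] [289. 357.]
```

View pics/w1.png

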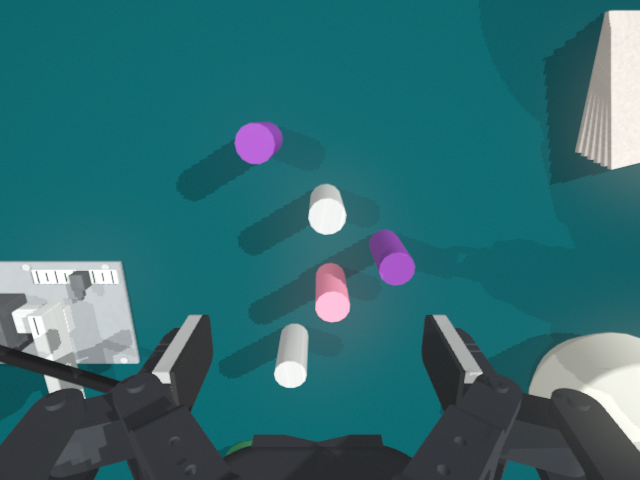

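The wrist picture shows the near slug's top at about (327,216), the far slug's top at about (291,373), and the decoys around them. I'll segment the white tops in both views.

```bash
python3 - <<'E'
from h import *
np.set_printoptions(precision=4,suppress=True)
T=wpose()
for cam,f,Tc,seeds in (("wrist","pics/w1.png",T,[(327,216),(291,373)]),("top","pics/top0.png",None,[(163,310),(184,236)])):
    im=cv2.imread(f); hsv=cv2.cvtColor(im,cv2.COLOR_BGR2HSV)
    m=((hsv[:,:,1]<70)&(hsv[:,:,2]>120)).astype(np.uint8)
    n,l,st,ce=cv2.connectedComponentsWithStats(m)
    for s in seeds:
        i=l[s[1],s[0]]; print(cam,s,st[i],ce[i])
        ys,xs=np.where(l==i)
        if cam=="wrist":
            top=hsv[max(0,s[1]-45):s[1]+25,s[0],2]; print(top)
            # bottom circle fit: lower rim of the top disc
            pts=[(x,ys[xs==x].max()) for x in np.unique(xs)]
            A=np.array([[x,y,1] for x,y in pts],float); b=-(A[:,:2]**2).sum(1)
            c=np.linalg.lstsq(A,b,rcond=None)[0]; uv=-c[:2]/2; print("circ",uv,np.sqrt(uv@uv-c[2]))
            print(ray_z(cam,uv,.07,Tc))
        else: print([ray_z(cam,ce[i],z,Tc) for z in (.06,.07)])
for p in ((.4045,.31,.07),(.4018,.3127,.07),(.564,.273,.07)): print(proj("wrist",p,T),proj("top",p))
E
```

```text
wrist (327, 216) [ 308  184   39   51 1558] [326.2818 209.6688]
[119 119 119 119 119 119 120 119 119 119 120 121 136 176 189 189 189 190
 190 190 190 191 191 192 192 191 196 221 248 249 248 248 247 247 246 246
 246 246 246 246 246 246 246 246 246 247 247 246 247 246 246 246 246 246
 247 246 246 246 246 246 245 245 238 191 121 121 121 121 120 121]
circ [326.6156 214.6218] 19.41482849620029
[0.4013 0.317  0.07  ]
wrist (291, 373) [ 274  323   35   65 1819] [291.9626 356.2023]
[177 178 179 180 180 180 181 181 182 183 183 183 184 185 185 185 186 186
 186 187 187 188 188 188 189 189 190 190 190 191 189 189 196 222 246 247
 247 247 247 247 247 248 248 248 248 248 248 248 248 248 248 248 248 247
 248 247 247 247 245 223 127 116 116 116 117 116 116 117 116 115]
circ [290.2024 363.2031] 23.346665864391685
[0.5505 0.2822 0.07  ]
top (163, 310) [155 302  16  16 201] [162.7761 309.4826]
[array([0.4061, 0.3167, 0.06  ]), array([0.4067, 0.3138, 0.07  ])]
top (184, 236) [174 227  16  18 206] [181.4272 235.1117]
[array([0.568, 0.28 , 0.06 ]), array([0.5672, 0.2774, 0.07  ])]
[318.3789 218.274 ] [164.5253 310.4954]
[321.5668 215.174 ] [163.2383 311.7602]
[281.2261 374.6826] [183.4039 236.5652]
```

```bash
python3 -m handwheel '[[[-0.004,0.010,-0.02],[0,0,0],1],[[0,0,-0.04],[0,0,0],1],[[0,0,-0.04],[0,0,0],1],[[0,0,-0.04],[0,0,0],1],[[0,0,-0.03],[0,0,0],1]]'; python3 -m handwheel '[[[0,0,-0.022],[0,0,0],1],[[0,0,0],[0,0,0],1],[[0,0,0],[0,0,0],0.2],[[0,0,0],[0,0,0],0.2],[[0,0,0],[0,0,0],0.2]]' 50;  python3 -m handwheel '[[[0,0,0],[0,0,0],0.2],[[0,0,0],[0,0,0],0.2],[[0,0,0],[0,0,0],0.2]]'
python3 - <<'E'
from h import *
np.set_printoptions(precision=4,suppress=True)
T=wpose(); im=grab_frame("wrist"); cv2.imwrite("pics/w2.png",im[:,:,::-1])
E
```

```text
time_s: 2.37
eef_pos: [0.398, 0.32, 0.0589]
eef_rot: [[-1.0, -0.002, -0.001], [-0.002, 1.0, -0.001], [0.001, -0.001, -1.0]]
ft_force: [-0.1, 0.4, -0.3]
finger_gap: 1.0
time_s: 2.78
eef_pos: [0.4008, 0.3205, 0.041]
eef_rot: [[-1.0, -0.0, 0.002], [-0.0, 1.0, 0.001], [-0.002, 0.001, -1.0]]
ft_force: [0.3, -0.6, -0.4]
finger_gap: 0.603
time_s: 3.03
eef_pos: [0.4008, 0.3199, 0.0404]
eef_rot: [[-1.0, 0.0, 0.002], [0.0, 1.0, 0.001], [-0.002, 0.001, -1.0]]
ft_force: [-0.4, -2.9, 10.1]
finger_gap: 0.371
```

View pics/w2.png

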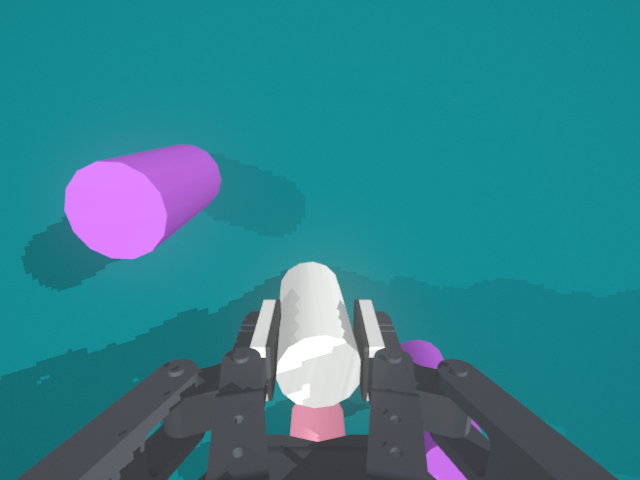

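The slug is gripped, with its top disc at about (318,372). Next I fit the disc to get its offset from the tool, then lift.

```bash
python3 - <<'E'
from h import *
np.set_printoptions(precision=4,suppress=True)
T=wpose()
th=np.linspace(0,2*np.pi,40)
for x in (.397,.401,.405):
    q=np.array([proj("wrist",(x+.016*np.cos(a),.32+.016*np.sin(a),.07),T) for a in th]); print(x,q.min(0),q.max(0))
im=cv2.imread("pics/w2.png"); g=cv2.cvtColor(im,cv2.COLOR_BGR2GRAY)
print(g[330:412,318],g[372,265:370])
E
python3 -m handwheel '[[[0,0,0.035],[0,0,0],0.2],[[0,0,0.035],[0,0,0],0.2],[[0.01,-0.04,0.005],[0,0,0],0.2],[[0.01,-0.04,0],[0,0,0],0.2],[[0.01,-0.04,0],[0,0,0],0.2]]'
```

```text
0.397 [272.3647 309.7294] [362.1799 386.123 ]
0.401 [272.8096 319.9736] [361.7453 394.8786]
0.405 [273.246  330.0114] [361.3192 403.4709]
[230 230 230 231 231 238 255 255 255 255 255 255 255 255 255 255 255 255
 255 255 255 255 255 255 255 255 244 227 226 226 226 226 226 226 226 225
 225 225 225 226 226 225 225 226 226 225 226 225 225 226 226 226 225 226
 226 226 225 225 226 226 225 225 225 225 225 225 225 225 225 225 225 225
 225 225 224 225 223 211 170 170 169 169] [ 91 100 106 106 107 103  90  83  83  73  67 204 255 255 255 255 255 241
 224 225 225 225 225 225 224 223 223 222 222 223 224 225 226 226 225 224
 224 225 226 226 226 226 227 227 228 229 229 229 228 226 225 225 226 225
 225 226 226 226 226 226 226 225 224 223 224 225 225 225 224 225 226 226
 226 226 225 225 225 225 225 225 226 225 223 220 220 223 226 229 232 232
 231 230 227 226 193 120  74  73  82  89  91  89  91  82  75]
time_s: 3.5
eef_pos: [0.4304, 0.1988, 0.1154]
eef_rot: [[-1.0, -0.002, 0.002], [-0.002, 1.0, 0.001], [-0.002, 0.001, -1.0]]
ft_force: [1.3, 0.7, -3.2]
finger_gap: 0.358
```

```bash
python3 -m handwheel '[[[0.02,-0.028,0.018],[0,0,0],0.2],[[0.02,-0.028,0.018],[0,0,0],0.2],[[0.02,-0.028,0.018],[0,0,0],0.2],[[0.02,-0.028,0.018],[0,0,0],0.2],[[0.02,-0.028,0.018],[0,0,0],0.2]]'; python3 -m handwheel '[[[0.02,-0.028,0.018],[0,0,0],0.2],[[0.02,-0.028,0.018],[0,0,0],0.2],[[0.02,-0.028,0.018],[0,0,0],0.2],[[0,0,0],[0,0,0],0.2],[[0,0,0],[0,0,0],0.2]]'
python3 - <<'E'
from h import *
np.set_printoptions(precision=4,suppress=True)
T=wpose(); np.save("T3.npy",T); im=grab_frame("wrist"); cv2.imwrite("pics/w3.png",im[:,:,::-1]); print(sense()["eef_pos"])
for n in ("slug0","pointer","lever_tip","stand","bore0","bar_grip","leg"):
  for d in boxes_of("wrist",n): w=(T@np.r_[d["at"],1])[:3]; print(n,d["confidence"],w,proj("wrist",w,T).round())
E
```

```text
time_s: 3.92
eef_pos: [0.5305, 0.058, 0.2057]
eef_rot: [[-1.0, 0.001, 0.0], [0.001, 1.0, 0.0], [-0.0, 0.0, -1.0]]
ft_force: [2.8, 1.4, -3.1]
finger_gap: 0.36
time_s: 4.33
eef_pos: [0.5909, -0.0258, 0.2587]
eef_rot: [[-1.0, 0.002, 0.001], [0.002, 1.0, -0.0], [-0.001, -0.0, -1.0]]
ft_force: [-1.1, 0.6, -3.8]
finger_gap: 0.355
[ 0.59   -0.0246  0.2581]
slug0 0.58 [ 0.5896 -0.027   0.2854] [314. 350.]
slug0 0.57 [0.5662 0.2625 0.0379] [612. 177.]
pointer 0.79 [0.4868 0.0557 0.0225] [403.  91.]
lever_tip 0.59 [0.5586 0.0123 0.0711] [360. 175.]
lever_tip 0.49 [ 0.5346 -0.0337  0.0257] [309. 144.]
stand 0.63 [ 0.5324 -0.0308  0.0186] [312. 141.]
bore0 0.97 [ 0.5351 -0.0341  0.0224] [308. 144.]
bar_grip 0.84 [0.541  0.0241 0.0461] [370. 152.]
leg 0.96 [0.5421 0.0125 0.0473] [358. 154.]
```

View pics/w3.png

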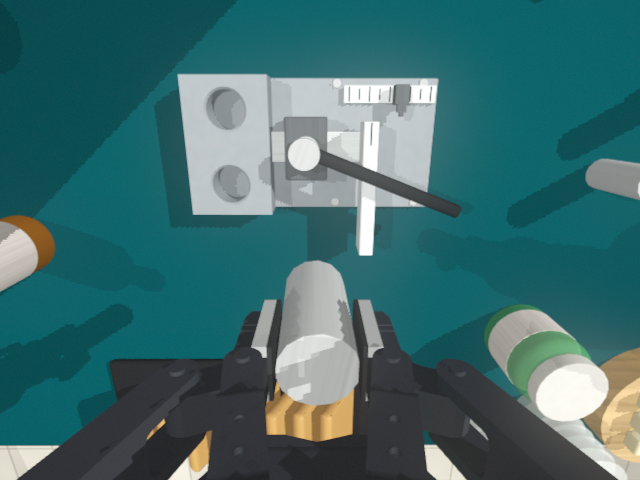

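The view shows the block top at corners (179,75), (268,74), (273,213) and (193,215). The holes are at about (227,108) and (233,183), the pointer at (403,98), the bar from (371,123) to (365,254), and the lever tip at (458,211). I'll enlarge it for accurate picks.

```bash
python3 - <<'E'
import cv2
im=cv2.imread("pics/w3.png")[65:265,170:470]
im=cv2.resize(im,None,fx=2.6,fy=2.6,interpolation=cv2.INTER_CUBIC)
for u in range(170,470,20): cv2.putText(im,str(u),(int((u-170)*2.6),10),0,.3,(0,255,255))
for v in range(70,265,10): cv2.line(im,(0,int((v-65)*2.6)),(8,int((v-65)*2.6)),(0,255,255)); cv2.putText(im,str(v),(10,int((v-65)*2.6)+4),0,.3,(0,255,255))
cv2.imwrite("pics/c3.png",im); print(im.shape)
E
```

```text
(520, 780, 3)
```

View pics/c3.png

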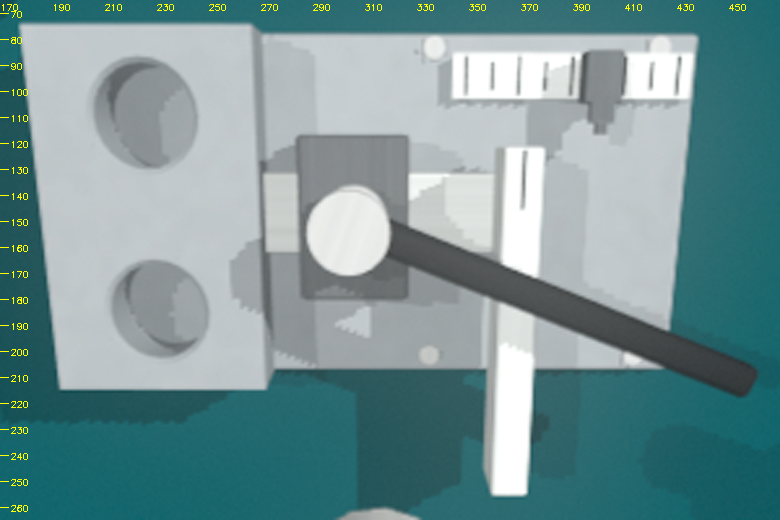

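```bash
cat > fit.py <<'E'
from h import *
from scipy.optimize import least_squares
np.set_printoptions(precision=4,suppress=True)
T=np.load("T3.npy")
M=[(-65,-125,38,177.7,74.6),(-65,-45,38,266.9,74.6),(65,-45,38,273.1,214.2),(65,-125,38,193.5,214.2),(-65,120,6,438.1,78.8),(65,120,6,427.7,206.5),(-35,-85,38,225.8,108.1),(35,-85,38,231.3,183.7)]
def W(p,q):
    c,s=np.cos(p[2]),np.sin(p[2]); return np.array([p[0]+c*q[0]-s*q[1],p[1]+s*q[0]+c*q[1],q[2]+(p[3] if len(p)>3 else 0)])
def r(p): return np.ravel([proj("wrist",W(p,np.array(m[:3])/1000),T)-m[3:] for m in M])
for n in (3,4):
    p=least_squares(r,[.54,-.03,0,0][:n]).x; print("wrist fit",p,"\n",r(p).reshape(-1,2).round(1).tolist())
p=least_squares(r,[.54,-.03,0]).x
def S(uv,z):
    w=ray_z("wrist",uv,z,T); d=w[:2]-p[:2]; c,s=np.cos(p[2]),np.sin(p[2]); return np.array([c*d[0]+s*d[1],-s*d[0]+c*d[1]])*1000
print("pointer",S((400.8,116.2),.022),"bar",S((371.5,121.5),.05),S((365.8,255.4),.05),"tip",S((458.5,212),.061))
for b in (-.035,.035): print("bore",W(p,(b,-.085,.038)),proj("top",W(p,(b,-.085,.038))))
print("top corners",[proj("top",W(p,np.array(m[:3])/1000)).round(1).tolist() for m in M])
# held slug disc: relative to tool
s=sense(); 
for x in (.0,.003,.006,.009):
  for z in (.026,.029):
    th=np.linspace(0,2*np.pi,60); q=np.array([proj("wrist",np.array(s["eef_pos"])+[x+.016*np.cos(a),.016*np.sin(a),z],T) for a in th]); print(x,z,q.min(0),q.max(0))
g=cv2.imread("pics/w3.png",0); print(g[320:412,318])
E
python3 fit.py
```

```text
wrist fit [ 0.5379 -0.0254 -0.0035] 
 [[0.2, -0.8], [0.2, -0.8], [-0.5, 0.3], [-0.0, 0.2], [1.8, -1.4], [-0.7, 0.7], [-0.6, 1.2], [-0.5, 1.2]]
wrist fit [ 0.538  -0.0256 -0.0033 -0.002 ] 
 [[0.7, -0.5], [0.2, -0.5], [-0.4, -0.2], [0.4, -0.2], [0.9, -1.1], [-1.4, 0.3], [-0.4, 1.3], [-0.2, 0.9]]
pointer [-29.0858  80.9821] bar [-24.5864  48.8983] [104.5856  49.389 ] tip [ 56.4466 133.4621]
bore [ 0.5026 -0.1102  0.038 ] [358.8832 265.4411]
bore [ 0.5726 -0.1105  0.038 ] [358.8461 234.037 ]
top corners [[377.0, 279.1], [340.8, 278.9], [340.9, 220.6], [376.7, 220.7], [267.9, 278.6], [268.6, 221.8], [358.9, 265.4], [358.8, 234.0]]
0.0 0.026 [279.2983 310.2265] [366.0946 384.2391]
0.0 0.029 [278.4965 314.531 ] [367.1395 389.7359]
0.003 0.026 [279.5882 317.6634] [365.769  390.6296]
0.003 0.029 [278.7983 322.0987] [366.7994 396.2178]
0.006 0.026 [279.874  324.9916] [365.4479 396.9333]
0.006 0.029 [279.0958 329.5534] [366.4642 402.6101]
0.009 0.026 [280.1558 332.2135] [365.1313 403.1522]
0.009 0.029 [279.3891 336.8976] [366.1338 408.9146]
[183 182 183 183 183 182 183 183 183 183 183 184 183 187 207 239 237 225
 223 223 223 222 222 221 221 222 221 222 221 220 221 215 191 192 192 190
 183 179 178 178 179 178 178 179 179 178 178 179 178 178 179 179 178 178
 179 178 178 178 179 178 178 178 178 178 178 178 179 178 178 178 178 178
 178 178 178 178 177 177 177 177 177 176 176 176 169 135 117 116 116 116
 116 115]
```

The stand fit is consistent with the stated sizes: residuals are about 1 px, the bar at y 49 and x -24.6..104.6 matches, and the pointer is at y 81, so the mark is about 31 mm out. The held slug sits about +7.5 mm in x and -1.7 mm in y off the TCP as the wrist camera sees it. I'll take it over bore1.

```bash
python3 -m handwheel '[[[-0.008,-0.028,-0.01],[0,0,0],0.2],[[-0.008,-0.028,-0.02],[0,0,0],0.2],[[-0.009,-0.028,-0.025],[0,0,0],0.2],[[0,0,-0.035],[0,0,0],0.2],[[0,0,-0.035],[0,0,0],0.2]]'; python3 -m handwheel '[[[0,0,-0.025],[0,0,0],0.2],[[0,0,-0.01],[0,0,0],0.2],[[0,0,0],[0,0,0],0.2],[[0,0,0],[0,0,0],0.2]]'
python3 - <<'E'
from h import *
print(sense()["eef_pos"])
T=wpose(); np.save("T4.npy",T); a=grab_frame("wrist"); cv2.imwrite("pics/w4.png",a[:,:,::-1])
b=grab_frame("side"); cv2.imwrite("pics/s4.png",b[:,:,::-1])
b=cv2.resize(b[180:300,260:420],None,fx=3,fy=3); 
a=cv2.resize(a,(427,320)); o=np.zeros((360,480+427,3),np.uint8); o[:,:480]=b; o[:320,480:]=a
cv2.imwrite("pics/c4.png",cv2.resize(o,None,fx=.88,fy=.88)[:,:,::-1])
E
```

```text
time_s: 5.15
eef_pos: [0.5648, -0.1095, 0.1326]
eef_rot: [[-1.0, 0.002, 0.002], [0.002, 1.0, -0.001], [-0.002, -0.001, -1.0]]
ft_force: [0.7, -0.4, -4.6]
finger_gap: 0.361
time_s: 5.48
eef_pos: [0.5654, -0.1082, 0.0992]
eef_rot: [[-1.0, -0.0, 0.001], [-0.0, 1.0, -0.0], [-0.001, -0.0, -1.0]]
ft_force: [-0.1, 0.3, -3.4]
finger_gap: 0.36
[ 0.56543141 -0.10817418  0.09919965]
```

View pics/c4.png

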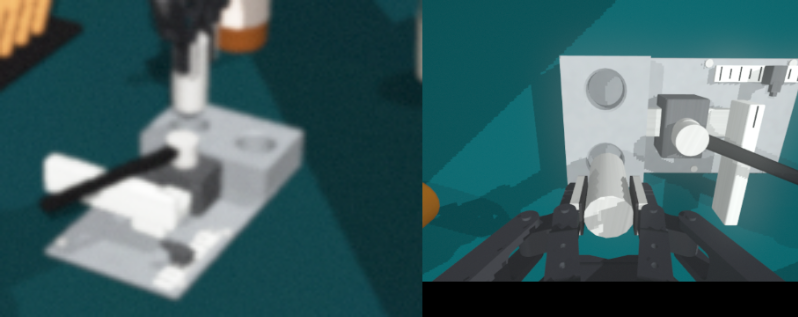

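In the side view the slug hangs straight above the hole near (190,125), and the wrist view agrees. Lowering now.

```bash
python3 -m handwheel '[[[0,0,-0.014],[0,0,0],0.2],[[0,0,-0.007],[0,0,0],0.2],[[0,0,-0.005],[0,0,0],0.2],[[0,0,0],[0,0,0],0.2]]'
```

```text
time_s: 5.92
eef_pos: [0.5653, -0.1085, 0.0722]
eef_rot: [[-1.0, 0.0, 0.0], [0.0, 1.0, -0.001], [-0.0, -0.001, -1.0]]
ft_force: [1.8, -2.4, -5.6]
finger_gap: 0.357
```

```bash
python3 -m handwheel '[[[0,0,-0.008],[0,0,0],0.2],[[0,0,-0.008],[0,0,0],0.2],[[0,0,-0.005],[0,0,0],0.2],[[0,0,0],[0,0,0],0.2]]'
```

```text
time_s: 6.25
eef_pos: [0.5653, -0.1088, 0.0502]
eef_rot: [[-1.0, 0.0, -0.0], [0.0, 1.0, -0.001], [0.0, -0.001, -1.0]]
ft_force: [2.8, -5.7, -7.5]
finger_gap: 0.358
```

```bash
python3 -m handwheel '[[[0,0,0],[0,0,0],0.7],[[0,0,0],[0,0,0],0.7],[[0,0,0],[0,0,0],0.7],[[0,0,0.02],[0,0,0],0.7],[[0,0,0.03],[0,0,0],0.7]]'; python3 -m handwheel '[[[0,0.03,0.025],[0,0,0],0.9],[[0,0.04,0],[0,0,0],1],[[0,0.04,0],[0,0,0],1],[[0,0.04,0],[0,0,0],1],[[0,0.04,0],[0,0,0],1]]'
python3 - <<'E'
from h import *
a=grab_frame("side"); cv2.imwrite("pics/s5.png",cv2.resize(a[180:380,220:420],None,fx=3,fy=3)[:,:,::-1]); print(sense()["eef_pos"])
E
```

```text
time_s: 6.67
eef_pos: [0.5635, -0.1076, 0.0998]
eef_rot: [[-1.0, 0.0, -0.004], [0.0, 1.0, 0.002], [0.004, 0.002, -1.0]]
ft_force: [-0.4, 1.0, -0.2]
finger_gap: 0.697
time_s: 7.08
eef_pos: [0.5647, 0.0836, 0.1267]
eef_rot: [[-1.0, 0.0, 0.001], [0.0, 1.0, 0.0], [-0.001, 0.0, -1.0]]
ft_force: [0.6, -0.5, -0.8]
finger_gap: 1.004
[0.56411906 0.089571   0.12656507]
```

View pics/s5.png

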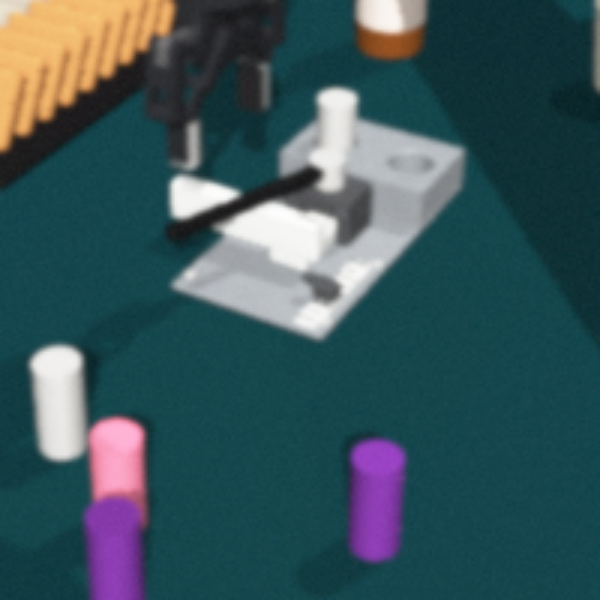

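The slug stands seated in bore1. The next one is at about (0.567, 0.284).

```bash
python3 -m handwheel '[[[0,0.039,0],[0,0,0],1],[[0,0.039,0],[0,0,0],1],[[0,0.039,0],[0,0,0],1],[[0,0.039,0],[0,0,0],1],[[0,0.039,0],[0,0,0],1]]';python3 -m handwheel '[[[0,0,0],[0,0,0],1],[[0,0,0],[0,0,0],1]]'
python3 - <<'E'
from h import *
T=wpose(); a=grab_frame("wrist"); cv2.imwrite("pics/w6.png",a[:,:,::-1]); print(sense()["eef_pos"])
hsv=cv2.cvtColor(a,cv2.COLOR_RGB2HSV)
m=((hsv[:,:,1]<70)&(hsv[:,:,2]>120)).astype(np.uint8)
n,l,st,ce=cv2.connectedComponentsWithStats(m)
for i in range(1,n):
    if st[i][4]>300: print(st[i],ce[i])
p=(.566,.284,.07); print(proj("wrist",p,T))
for d in boxes_of("wrist","slug0"): w=(T@np.r_[d["at"],1])[:3]; print(d["confidence"],w,proj("wrist",w,T).round())
cv2.imwrite("pics/w6c.png",a[180:480,150:490][:,:,::-1])
E
```

```text
time_s: 7.55
eef_pos: [0.5646, 0.2787, 0.1264]
eef_rot: [[-1.0, 0.0, 0.0], [0.0, 1.0, 0.0], [-0.0, 0.0, -1.0]]
ft_force: [0.1, 0.4, 0.2]
finger_gap: 1.0
time_s: 7.72
eef_pos: [0.5645, 0.2786, 0.126]
eef_rot: [[-1.0, -0.003, -0.0], [-0.003, 1.0, 0.0], [0.0, 0.0, -1.0]]
ft_force: [-0.1, -0.6, 0.5]
finger_gap: 1.0
[0.56471342 0.27722244 0.12609577]
[    0   101    82   179 11231] [ 32.2061259  199.25874811]
[ 367  105   69   71 3347] [397.77890648 139.70660293]
[ 289  215   56   82 3524] [316.79824064 257.22814983]
[ 152  315   50   69 1043] [174.79961649 349.12368169]
[ 433  315   50   68 1015] [458.81773399 348.69064039]
[ 208  414   83   44 1907] [242.20922916 431.87152596]
[326.29963525 268.91459622]
0.91 [0.45758976 0.36676797 0.06487483] [494.  65.]
0.85 [0.56116097 0.27682933 0.06519853] [314. 258.]
0.6 [0.48942086 0.31414798 0.06334261] [384. 131.]
0.2 [0.59011108 0.09460193 0.06565394] [ 16. 302.]
```

View pics/w6c.png

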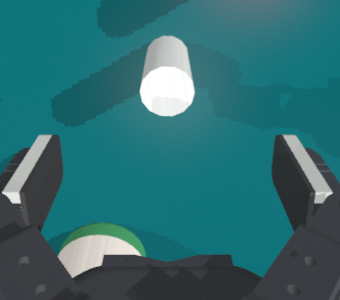

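The slug's top is at full-frame (318,271), midway between the pads (columns 175 and 459), so I go straight down and grip.

```bash
python3 -m handwheel '[[[0.002,0,-0.03],[0,0,0],1],[[0,0,-0.03],[0,0,0],1],[[0,0,-0.026],[0,0,0],1],[[0,0,0],[0,0,0],0.6],[[0,0,0],[0,0,0],0.2]]'; python3 -m handwheel '[[[0,0,0],[0,0,0],0.2],[[0,0,0],[0,0,0],0.2],[[0,0,0],[0,0,0],0.2],[[0,0,0],[0,0,0],0.2]]'; python3 -m handwheel '[[[0,0,0.03],[0,0,0],0.2],[[0,0,0.03],[0,0,0],0.2],[[0,0,0.03],[0,0,0],0.2],[[0,0,0],[0,0,0],0.2]]'
python3 - <<'E'
from h import *
s=sense();T=wpose(); a=grab_frame("wrist"); cv2.imwrite("pics/w7.png",a[:,:,::-1]); print(s["eef_pos"])
g=cv2.cvtColor(a,cv2.COLOR_RGB2GRAY); print(g[310:412,318].tolist(),g[360,270:370].tolist())
E
```

```text
time_s: 8.23
eef_pos: [0.5666, 0.2754, 0.0401]
eef_rot: [[-1.0, 0.002, -0.002], [0.002, 1.0, -0.001], [0.002, -0.001, -1.0]]
ft_force: [-0.1, 0.1, 0.0]
finger_gap: 0.749
time_s: 8.57
eef_pos: [0.5682, 0.2769, 0.0422]
eef_rot: [[-1.0, 0.0, 0.003], [0.0, 1.0, 0.001], [-0.003, 0.001, -1.0]]
ft_force: [-0.8, -0.2, 7.8]
finger_gap: 0.358
time_s: 8.9
eef_pos: [0.5694, 0.2775, 0.1368]
eef_rot: [[-1.0, 0.0, 0.008], [0.0, 1.0, 0.003], [-0.008, 0.003, -1.0]]
ft_force: [1.2, 0.4, -3.0]
finger_gap: 0.361
[0.56935258 0.27750861 0.1367882 ]
[200, 200, 199, 200, 200, 204, 227, 254, 255, 255, 255, 255, 255, 255, 255, 255, 255, 255, 255, 255, 255, 255, 255, 255, 255, 255, 255, 253, 240, 240, 240, 240, 240, 240, 240, 240, 240, 240, 240, 233, 200, 199, 200, 199, 199, 199, 199, 199, 199, 199, 199, 199, 199, 199, 198, 199, 199, 199, 199, 199, 199, 199, 199, 199, 198, 198, 198, 198, 198, 198, 198, 197, 197, 197, 197, 197, 197, 197, 188, 119, 96, 95, 95, 94, 94, 94, 93, 94, 93, 93, 92, 84, 84, 85, 86, 84, 84, 84, 83, 82, 84, 82] [86, 79, 71, 68, 70, 148, 223, 240, 238, 238, 238, 238, 239, 240, 240, 239, 239, 237, 237, 236, 236, 236, 237, 236, 234, 233, 232, 224, 208, 203, 204, 204, 204, 205, 202, 200, 201, 202, 203, 202, 202, 200, 200, 199, 199, 199, 199, 199, 199, 200, 199, 199, 199, 199, 198, 197, 197, 197, 198, 198, 197, 198, 198, 199, 199, 198, 198, 198, 197, 197, 198, 198, 199, 200, 198, 194, 193, 194, 196, 199, 203, 205, 205, 204, 203, 200, 198, 196, 174, 115, 61, 60, 63, 70, 74, 74, 74, 70, 66, 63]
```

```bash
python3 -m handwheel '[[[-0.0067,-0.0385,0.004],[0,0,0],0.2],[[-0.0067,-0.0385,0],[0,0,0],0.2],[[-0.0067,-0.0385,0],[0,0,0],0.2],[[-0.0067,-0.0385,0],[0,0,0],0.2],[[-0.0067,-0.0385,0],[0,0,0],0.2]]'; python3 -m handwheel '[[[-0.0067,-0.0385,0],[0,0,0],0.2],[[-0.0067,-0.0385,0],[0,0,0],0.2],[[-0.0067,-0.0385,0],[0,0,0],0.2],[[-0.0067,-0.0385,0],[0,0,0],0.2],[[-0.0067,-0.0385,0],[0,0,0],0.2]]';  python3 -m handwheel '[[[0,0,0],[0,0,0],0.2],[[0,0,0],[0,0,0],0.2],[[0,0,0],[0,0,0],0.2]]'
```

```text
time_s: 9.37
eef_pos: [0.5323, 0.0827, 0.1336]
eef_rot: [[-1.0, -0.0, -0.001], [-0.0, 1.0, -0.0], [0.001, -0.0, -1.0]]
ft_force: [0.8, -0.4, -3.2]
finger_gap: 0.362
time_s: 9.78
eef_pos: [0.4989, -0.1098, 0.1337]
eef_rot: [[-1.0, 0.0, -0.001], [0.0, 1.0, 0.0], [0.001, 0.0, -1.0]]
ft_force: [1.5, -0.2, -3.4]
finger_gap: 0.357
time_s: 10.03
eef_pos: [0.4996, -0.1082, 0.1338]
eef_rot: [[-1.0, 0.001, -0.001], [0.001, 1.0, 0.001], [0.001, 0.001, -1.0]]
ft_force: [0.4, 0.9, -3.2]
finger_gap: 0.359
```

```bash
python3 -m handwheel '[[[0.0025,-0.001,-0.03],[0,0,0],0.2],[[0,0,-0.015],[0,0,0],0.2],[[0,0,-0.008],[0,0,0],0.2],[[0,0,-0.005],[0,0,0],0.2],[[0,0,0],[0,0,0],0.2]]'
```

```text
time_s: 10.45
eef_pos: [0.5045, -0.109, 0.0779]
eef_rot: [[-1.0, -0.001, 0.004], [-0.001, 1.0, -0.002], [-0.004, -0.002, -1.0]]
ft_force: [-0.4, -0.8, 16.6]
finger_gap: 0.356
```

```bash
python3 -m handwheel '[[[0,0,0],[0,0,0],0.2]]'
```

```text
time_s: 10.53
eef_pos: [0.5042, -0.109, 0.078]
eef_rot: [[-1.0, -0.001, 0.004], [-0.001, 1.0, -0.002], [-0.004, -0.002, -1.0]]
ft_force: [0.1, -1.4, 15.7]
finger_gap: 0.359
```

Rim contact with x about 2 mm too far. I shift back while pressing lightly.

```bash
python3 -m handwheel '[[[-0.002,0,0.002],[0,0,0],0.2],[[0,0,-0.002],[0,0,0],0.2],[[0,0,-0.002],[0,0,0],0.2],[[0,0,0],[0,0,0],0.2]]'
```

```text
time_s: 10.87
eef_pos: [0.5033, -0.1092, 0.0769]
eef_rot: [[-1.0, -0.001, 0.007], [-0.001, 1.0, -0.001], [-0.007, -0.001, -1.0]]
ft_force: [-1.1, 2.3, 34.8]
finger_gap: 0.359
```

```bash
python3 -m handwheel '[[[0,0,0.012],[0,0,0],0.2],[[0,0,0.01],[0,0,0],0.2],[[0,0,0],[0,0,0],0.2],[[0,0,0],[0,0,0],0.2]]'
python3 - <<'E'
from h import *
s=sense();T=wpose(); np.save("T8.npy",T); a=grab_frame("wrist"); b=grab_frame("side"); cv2.imwrite("pics/w8.png",a[:,:,::-1]); print(s["eef_pos"],s["ft_force"])
cv2.imwrite("pics/s8.png",b[:,:,::-1])
b=cv2.resize(b[185:275,290:400],None,fx=4,fy=4,interpolation=cv2.INTER_CUBIC); o=np.zeros((480,800,3),np.uint8); o[:360,:440]=b; o[:,440:]=a[:,140:500]
cv2.imwrite("pics/c8.png",o[:,:,::-1])
for z in (.02,.0276): pass
P=lambda x,y,z:proj("side",(x,y,z)).round(1)
print("side: hole",P(.5026,-.1102,.038),"hole1",P(.5726,-.1105,.038),"slug foot",P(.5026,-.1102,s["eef_pos"][2]-.042))
E
```

```text
time_s: 11.2
eef_pos: [0.5007, -0.1089, 0.0962]
eef_rot: [[-1.0, -0.001, 0.0], [-0.001, 1.0, -0.0], [-0.0, -0.0, -1.0]]
ft_force: [0.3, -0.0, -3.8]
finger_gap: 0.358
[ 0.50067538 -0.10885938  0.09621557] [ 0.29062265 -0.04762148 -3.77733614]
side: hole [356.1 233.7] hole1 [331.1 226.4] slug foot [356.4 228. ]
```

View pics/c8.png

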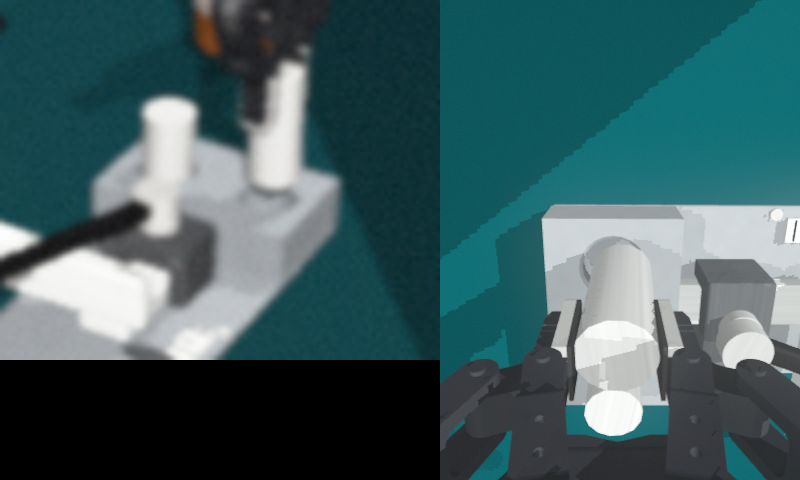

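The side crop shows the slug foot about 1.5 px right of the hole. I'll zoom the wrist view to measure hole rim against slug foot.

```bash
python3 - <<'E'
from h import *
np.set_printoptions(precision=1,suppress=True)
T=np.load("T8.npy"); im=cv2.imread("pics/w8.png")
x0,y0,f=230,195,4; c=cv2.resize(im[y0:345,x0:400],None,fx=f,fy=f,interpolation=cv2.INTER_CUBIC)
th=np.linspace(0,2*np.pi,80)
def circ(x,y,z,r,col):
    q=np.array([proj("wrist",(x+r*np.cos(a),y+r*np.sin(a),z),T) for a in th]); q=((q-[x0,y0]+.5)*f).astype(np.int32); cv2.polylines(c,[q],True,col,1)
e=[.5007,-.1089]
circ(.5026,-.1102,.038,.020,(0,0,255)); circ(e[0]+.0007,e[1]-.0017,.0542,.016,(255,0,0)); circ(e[0]+.0007,e[1]-.0017,.1242,.016,(0,160,0))
for a,b in ((-65,-125),(-65,-45)):pass
q=[proj("wrist",(.5379-.065-.0035*k,-.0254-k,.038),T) for k in (.125,.045)]; q=((np.array(q)-[x0,y0]+.5)*f).astype(np.int32); cv2.polylines(c,[q],False,(0,0,255),1)
cv2.imwrite("pics/c9.png",c); print(c.shape)
E
```

```text
(600, 680, 3)
```

View pics/c9.png

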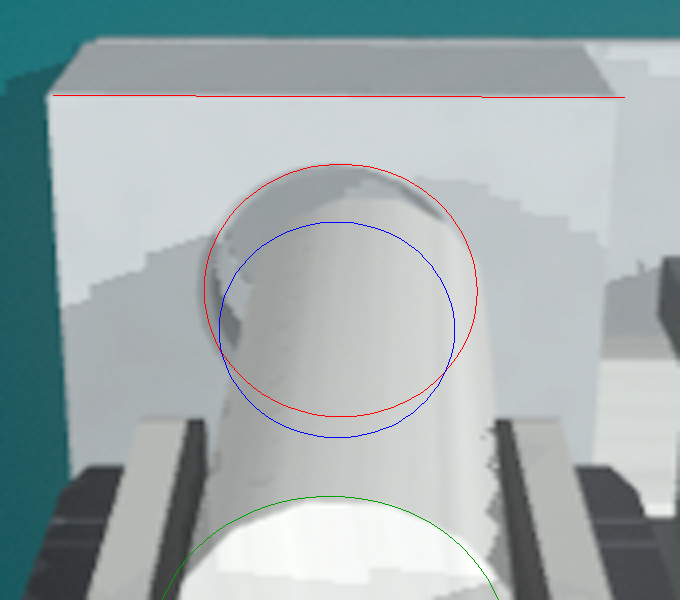

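The zoom matches the red model of block and hole. The slug foot sits about 4 mm toward -x and 3 mm toward +y of its model, because pressing the rim tipped it slightly, and the side view agrees. Correction: x +5 mm, y -2.7 mm.

```bash
python3 -m handwheel '[[[0.005,-0.0027,0],[0,0,0],0.2],[[0,0,-0.008],[0,0,0],0.2],[[0,0,-0.008],[0,0,0],0.2],[[0,0,-0.005],[0,0,0],0.2],[[0,0,0],[0,0,0],0.2]]'
```

```text
time_s: 11.72
eef_pos: [0.5049, -0.1119, 0.0737]
eef_rot: [[-1.0, 0.0, -0.002], [0.0, 1.0, 0.001], [0.002, 0.001, -1.0]]
ft_force: [1.0, -0.9, -4.7]
finger_gap: 0.358
```

Now below the rim with no contact force; continuing down.

```bash
python3 -m handwheel '[[[0,0,-0.007],[0,0,0],0.2],[[0,0,-0.006],[0,0,0],0.2],[[0,0,-0.004],[0,0,0],0.2],[[0,0,0],[0,0,0],0.2]]'
```

```text
time_s: 12.05
eef_pos: [0.5052, -0.1119, 0.0574]
eef_rot: [[-1.0, 0.0, -0.001], [0.0, 1.0, 0.0], [0.001, 0.0, -1.0]]
ft_force: [-0.6, 0.2, -5.2]
finger_gap: 0.359
```

```bash
python3 -m handwheel '[[[0,0,-0.005],[0,0,0],0.2],[[0,0,0],[0,0,0],0.7],[[0,0,0],[0,0,0],0.7],[[0,0,0],[0,0,0],0.7],[[0,0,0.02],[0,0,0],0.7]]'; python3 -m handwheel '[[[0,0,0.035],[0,0,0],0.7],[[0.01,0.03,0.025],[0,0,0],0.7],[[0.01,0.04,0.0],[0,0,0],0.5],[[0.01,0.03,0.0],[0,0,0],0.4],[[0,0,0],[0,0,0],0.4]]'
python3 - <<'E'
from h import *
s=sense();T=wpose(); np.save("T9.npy",T); a=grab_frame("wrist"); b=grab_frame("side"); cv2.imwrite("pics/w9.png",a[:,:,::-1]); print(s["eef_pos"],s["finger_gap"])
b=cv2.resize(b[175:275,270:390],None,fx=3,fy=3,interpolation=cv2.INTER_CUBIC); o=np.zeros((480,800,3),np.uint8); o[:300,:360]=b; o[:,360:]=a[:,100:540]
cv2.imwrite("pics/c10.png",o[:,:,::-1])
E
```

```text
time_s: 12.47
eef_pos: [0.5042, -0.1115, 0.0713]
eef_rot: [[-1.0, 0.0, -0.004], [0.0, 1.0, 0.001], [0.004, 0.001, -1.0]]
ft_force: [-1.0, -0.4, -0.5]
finger_gap: 0.698
time_s: 12.88
eef_pos: [0.5369, -0.0079, 0.1342]
eef_rot: [[-1.0, -0.003, 0.002], [-0.003, 1.0, 0.001], [-0.002, 0.001, -1.0]]
ft_force: [-0.8, -0.1, -0.5]
finger_gap: 0.397
[ 0.53692232 -0.00792877  0.13415409] 0.3971877366504768
```

View pics/c10.png

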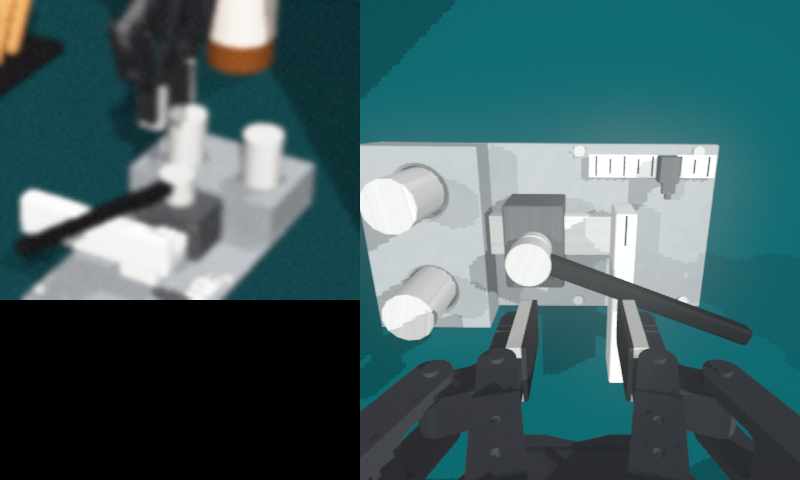

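Both slugs stand seated at equal height and released. The bar top is at about full-frame (365,205..380) and the lever is still open. Now to bar_grip at about world (0.620, 0.0245), keeping the lever clear.

```bash
python3 -m handwheel '[[[0.028,0.011,0],[0,0,0],0.5],[[0.028,0.011,0],[0,0,0],0.5],[[0.027,0.0105,0],[0,0,0],0.5],[[0,0,0],[0,0,0],0.5],[[0,0,0],[0,0,0],0.5]]'
python3 - <<'E'
from h import *
s=sense();T=wpose(); np.save("T11.npy",T); a=grab_frame("wrist"); cv2.imwrite("pics/w11.png",a[:,:,::-1]); print(s["eef_pos"],s["finger_gap"])
c=cv2.resize(a[30:450,120:520],None,fx=1.4,fy=1.4); cv2.imwrite("pics/c11.png",c[:,:,::-1])
print([proj("wrist",(.5379+x+.00017,-.0254+y-.0035*x,z),T).round(1).tolist() for x,y,z in ((.105,.05,.05),(-.025,.05,.05),(-.029,.081,.022))])
E
```

```text
time_s: 13.4
eef_pos: [0.6191, 0.0198, 0.1327]
eef_rot: [[-1.0, 0.0, -0.001], [0.0, 1.0, -0.0], [0.001, -0.0, -1.0]]
ft_force: [-0.4, -0.2, -0.4]
finger_gap: 0.5
[0.61913814 0.01977465 0.1326769 ] 0.49962586142728094
[[323.7, 284.3], [325.7, 71.1], [374.5, 69.2]]
```

I've hit the picture limit, so I measure numerically from here.

```bash
python3 - <<'E'
from h import *
im=cv2.imread("pics/w11.png"); hsv=cv2.cvtColor(im,cv2.COLOR_BGR2HSV)
m=(hsv[:,:,1]<40)&(hsv[:,:,2]>200)
for v in (75,80,100,120,200,220,240,260,275,283,290):
    xs=np.where(m[v,280:360])[0]+280; print(v,xs.min() if len(xs) else None,xs.max() if len(xs) else None,len(xs))
E
python3 -m handwheel '[[[0,0.0045,-0.03],[0,0,0],0.5],[[0,0,-0.03],[0,0,0],0.5],[[0,0,-0.02],[0,0,0],0.5],[[0,0,0],[0,0,0],0.5]]'
```

```text
75 312 335 22
80 313 335 21
100 280 335 48
120 288 335 47
200 313 332 20
220 313 332 20
240 313 332 20
260 313 332 20
275 313 331 19
283 None None 0
290 None None 0
time_s: 13.78
eef_pos: [0.6154, 0.0242, 0.05]
eef_rot: [[-1.0, 0.001, -0.006], [0.001, 1.0, 0.0], [0.006, 0.0, -1.0]]
ft_force: [-1.2, -0.1, 0.1]
finger_gap: 0.501
```

```bash
python3 -m handwheel '[[[0.003,0,-0.015],[0,0,0],0.5],[[0,0,-0.008],[0,0,0],0.5],[[0,0,0],[0,0,0],0.19],[[0,0,0],[0,0,0],0.19],[[0,0,0],[0,0,0],0.19]]' 30; python3 -m handwheel '[[[0,0,0],[0,0,0],0.19],[[0,0,0],[0,0,0],0.19],[[0,0,0],[0,0,0],0.19]]'
```

```text
time_s: 14.2
eef_pos: [0.6216, 0.0244, 0.0313]
eef_rot: [[-1.0, 0.001, 0.001], [0.001, 1.0, -0.001], [-0.001, -0.001, -1.0]]
ft_force: [-1.2, -4.1, -1.6]
finger_gap: 0.191
time_s: 14.45
eef_pos: [0.6216, 0.0244, 0.0312]
eef_rot: [[-1.0, 0.001, 0.001], [0.001, 1.0, -0.001], [-0.001, -0.001, -1.0]]
ft_force: [-2.7, -5.6, 1.9]
finger_gap: 0.191
```

```bash
python3 -m handwheel '[[[0,0.008,0],[0,0,0],0.19],[[0,0.008,0],[0,0,0],0.19],[[0,0.008,0],[0,0,0],0.19],[[0,0.006,0],[0,0,0],0.19],[[0,0,0],[0,0,0],0.19]]'; python3 -m handwheel '[[[0,0,0],[0,0,0],0.19],[[0,0,0],[0,0,0],0.19]]'
cat > mark.py <<'E'
from h import *
s=sense();T=wpose(); a=grab_frame("wrist"); np.save("Tm.npy",T); cv2.imwrite("pics/wm.png",a[:,:,::-1]); t=grab_frame("top"); cv2.imwrite("pics/tm.png",t[:,:,::-1])
print(s["eef_pos"],s["ft_force"],s["finger_gap"])
P=lambda x,y,z:proj("wrist",(.5379+x+.0035*y,-.0254+y-.0035*x,z),T)
print("pred tip",P(-.029,.081,.022),"bar short end at 81",P(-.025,.081,.05), "plate corner",P(-.065,.12,.006))
for n in ("pointer","leg","bar_grip","lever_tip"):
    for c in ("wrist","top"):
        for d in boxes_of(c,n)[:2]:
            w=(T@np.r_[d["at"],1])[:3] if c=="wrist" else toworld(c,d["at"]); print(c,n,round(d["confidence"],2),w.round(4),proj(c,w,T if c=="wrist" else None).round())
E
python3 mark.py
```

```text
time_s: 14.87
eef_pos: [0.6218, 0.0553, 0.0311]
eef_rot: [[-1.0, -0.0, 0.001], [-0.0, 1.0, -0.001], [-0.001, -0.001, -1.0]]
ft_force: [-0.7, -4.7, 2.3]
finger_gap: 0.193
time_s: 15.03
eef_pos: [0.6218, 0.0545, 0.0311]
eef_rot: [[-1.0, 0.0, 0.001], [0.0, 1.0, -0.001], [-0.001, -0.001, -1.0]]
ft_force: [-1.4, -5.2, 3.0]
finger_gap: 0.192
[0.62183176 0.05447749 0.03105467] [-1.36361775 -5.23092934  3.04169602] 0.1919680445941361
pred tip [320.15945406  27.31405886] bar short end at 81 [320.77564888  21.19186282] plate corner [426.03547775 -73.22413712]
wrist pointer 0.82 [0.5005 0.0559 0.0201] [321.   1.]
wrist pointer 0.73 [0.545  0.0161 0.0197] [220. 131.]
top pointer 0.21 [ 0.5344 -0.0097  0.0175] [314. 252.]
wrist leg 0.74 [0.5465 0.019  0.0156] [230. 134.]
wrist leg 0.65 [0.5411 0.0415 0.0188] [284. 121.]
top leg 0.63 [ 0.5393 -0.0068  0.0193] [313. 249.]
top bar_grip 0.63 [ 0.533  -0.0078  0.016 ] [313. 252.]
top bar_grip 0.28 [ 0.5434 -0.0302  0.0711] [323. 246.]
wrist lever_tip 0.92 [0.5573 0.0227 0.0687] [204. 183.]
top lever_tip 0.82 [ 0.5492 -0.0288  0.0716] [322. 243.]
```

```bash
cat > px.py <<'E'
import cv2,sys
g=cv2.imread("pics/wm.png",0)
for v in list(range(2,50,4))+[60,80,100,120]: print(v,g[v,286:366:2].tolist())
E
python3 px.py
```

```text
2 [122, 122, 118, 118, 116, 117, 118, 117, 119, 107, 110, 108, 108, 108, 109, 110, 110, 107, 107, 107, 110, 109, 111, 108, 107, 119, 118, 117, 118, 117, 118, 118, 118, 119, 119, 119, 119, 130, 135, 134]
6 [136, 134, 135, 133, 133, 135, 135, 134, 135, 134, 122, 108, 108, 108, 109, 111, 108, 108, 107, 107, 110, 111, 111, 116, 128, 153, 154, 153, 154, 117, 118, 119, 129, 146, 155, 154, 135, 129, 134, 136]
10 [136, 136, 137, 136, 136, 135, 136, 136, 136, 137, 125, 110, 109, 109, 120, 120, 116, 115, 112, 120, 111, 111, 112, 140, 154, 155, 154, 154, 154, 154, 155, 155, 154, 155, 154, 155, 155, 163, 169, 168]
14 [136, 137, 137, 137, 136, 137, 136, 136, 137, 136, 116, 64, 63, 64, 101, 109, 108, 108, 108, 103, 65, 64, 74, 135, 155, 155, 155, 155, 155, 155, 155, 155, 155, 156, 156, 155, 155, 164, 169, 167]
18 [138, 138, 138, 138, 138, 137, 137, 137, 138, 138, 138, 137, 137, 138, 116, 110, 110, 109, 111, 119, 157, 156, 156, 155, 156, 154, 155, 155, 155, 156, 156, 156, 156, 155, 156, 155, 154, 164, 168, 169]
22 [139, 140, 139, 138, 139, 139, 139, 138, 138, 138, 143, 146, 169, 170, 127, 116, 115,
[... 1449 characters left out ...]
6, 236, 230, 211, 156, 156, 157, 156, 156, 155, 155, 156, 166, 166, 166, 168, 168, 169]
80 [193, 193, 194, 175, 206, 231, 235, 235, 234, 234, 234, 235, 234, 158, 82, 178, 233, 233, 234, 235, 235, 235, 236, 236, 229, 199, 159, 158, 158, 157, 157, 157, 158, 158, 156, 156, 155, 155, 155, 155]
100 [196, 195, 196, 180, 202, 230, 235, 235, 234, 234, 235, 235, 235, 234, 234, 234, 233, 234, 235, 236, 236, 236, 236, 235, 228, 187, 158, 157, 156, 157, 157, 157, 157, 157, 156, 156, 156, 156, 156, 156]
120 [195, 196, 196, 179, 198, 227, 235, 235, 234, 234, 234, 234, 235, 235, 235, 234, 234, 235, 235, 236, 236, 236, 237, 234, 228, 172, 159, 156, 157, 158, 157, 157, 157, 157, 156, 156, 154, 154, 154, 153]
```

```bash
python3 - <<'E'
from h import *
T=np.load("Tm.npy"); a=ray_z("wrist",(319.5,20),.022,T); b=ray_z("wrist",(314.3,28),.05,T); b2=ray_z("wrist",(315.5,28),.05,T)
print(a,b,b2, "ptr-bar",(a-b)[1],(a-b2)[1])
E
```

```text
[0.50687656 0.05546056 0.022     ] [0.51493301 0.05379335 0.05      ] [0.51493334 0.05414523 0.05      ] ptr-bar 0.00166721811024452 0.0013153333780813597
```

The bar is 1.5 mm short of the pointer, so I pull that much more, hold, then sweep the lever in steps.

```bash
python3 -m handwheel '[[[0,0.0016,0],[0,0,0],0.19],[[0,0,0],[0,0,0],0.19],[[0,0,0],[0,0,0],0.19],[[0,0,0],[0,0,0],0.19],[[0,0,0],[0,0,0],0.19]]'; python3 -m handwheel '[[[-0.008,0,0],[0,0,0],0.19],[[-0.008,0,0],[0,0,0],0.19],[[-0.006,0,0],[0,0,0],0.19],[[0,0,0],[0,0,0],0.19],[[0,0,0],[0,0,0],0.19]]'
```

```text
time_s: 15.95
eef_pos: [0.6219, 0.0559, 0.0311]
eef_rot: [[-1.0, 0.001, 0.001], [0.001, 1.0, -0.001], [-0.001, -0.001, -1.0]]
ft_force: [-1.5, -5.1, 3.7]
finger_gap: 0.191
time_s: 16.37
eef_pos: [0.5994, 0.0559, 0.031]
eef_rot: [[-1.0, 0.001, 0.001], [0.001, 1.0, -0.001], [-0.001, -0.001, -1.0]]
ft_force: [-3.1, -6.3, 3.0]
finger_gap: 0.191
```

```bash
python3 mark.py | head -1; python3 px.py | sed -n '3,14p' | cut -c1-150; python3 -m handwheel '[[[-0.006,0,0],[0,0,0],0.19],[[-0.006,0,0],[0,0,0],0.19],[[-0.006,0,0],[0,0,0],0.19],[[0,0,0],[0,0,0],0.19]]'
```

```text
[0.59940617 0.05588505 0.0310105 ] [-3.14412575 -6.2754587   2.96532464] 0.1914657284279729
10 [157, 158, 157, 158, 159, 104, 96, 100, 100, 99, 100, 100, 101, 99, 100, 101, 101, 102, 103, 104, 103, 103, 103, 100, 93, 146, 155, 154, 154, 154, 
14 [159, 158, 158, 159, 159, 105, 96, 100, 101, 100, 99, 100, 100, 100, 99, 101, 101, 103, 103, 103, 103, 103, 103, 101, 93, 154, 154, 154, 154, 154, 
18 [218, 218, 175, 199, 218, 142, 94, 100, 101, 101, 100, 101, 100, 101, 99, 100, 101, 104, 102, 104, 105, 103, 103, 102, 91, 218, 218, 199, 160, 202,
22 [218, 218, 62, 129, 215, 136, 95, 100, 101, 101, 100, 100, 101, 100, 101, 99, 101, 102, 103, 104, 102, 102, 103, 101, 92, 216, 217, 184, 56, 177, 2
26 [215, 186, 55, 134, 186, 125, 95, 100, 101, 99, 100, 102, 100, 100, 100, 100, 102, 103, 103, 103, 104, 103, 102, 102, 89, 205, 204, 172, 57, 181, 2
30 [184, 184, 70, 102, 184, 141, 95, 100, 101, 100, 100, 101, 100, 100, 100, 101, 102, 103, 104, 104, 104, 102, 101, 102, 109, 205, 205, 173, 56, 181,
34 [185, 185, 72, 102, 185, 140, 94, 100, 100, 101, 101, 101, 100, 101, 101, 101, 102, 102, 102, 103, 
[... 273 characters left out ...]
1, 101, 102, 104, 104, 104, 104, 103, 103, 101, 115, 202, 203, 160, 58, 186, 
46 [182, 181, 91, 75, 182, 144, 94, 100, 100, 99, 99, 101, 101, 101, 101, 102, 102, 103, 103, 104, 105, 103, 102, 100, 131, 201, 200, 156, 59, 190, 20
60 [181, 182, 182, 181, 182, 160, 81, 87, 87, 100, 100, 99, 100, 101, 101, 97, 99, 99, 101, 102, 102, 94, 90, 91, 158, 200, 201, 201, 201, 200, 201, 2
80 [127, 127, 127, 127, 125, 126, 126, 126, 126, 102, 99, 99, 101, 100, 100, 99, 105, 99, 101, 102, 102, 136, 142, 142, 142, 142, 144, 144, 144, 144, 
time_s: 17.2
eef_pos: [0.5822, 0.0559, 0.0313]
eef_rot: [[-1.0, 0.001, 0.003], [0.001, 1.0, -0.001], [-0.003, -0.001, -1.0]]
ft_force: [1.3, -6.0, 2.4]
finger_gap: 0.191
```

```bash
python3 - <<'E'
from h import *
T=np.load("Tm.npy"); g=cv2.imread("pics/wm.png",0)
def darkrun(v,lo,hi,thr):
    xs=np.where(g[v,lo:hi]<thr)[0]+lo; return (xs.min(),xs.max(),len(xs)) if len(xs) else None
for v in range(56,150,4): print(v,darkrun(v,290,350,112),end=' ')
E
```

```text
56 (np.int64(291), np.int64(342), 41) 60 (np.int64(297), np.int64(333), 37) 64 (np.int64(290), np.int64(349), 59) 68 (np.int64(303), np.int64(345), 32) 72 (np.int64(303), np.int64(326), 24) 76 (np.int64(304), np.int64(326), 23) 80 (np.int64(304), np.int64(326), 23) 84 (np.int64(310), np.int64(320), 11) 88 (np.int64(311), np.int64(320), 10) 92 (np.int64(311), np.int64(319), 9) 96 None 100 None 104 None 108 (np.int64(313), np.int64(315), 3) 112 (np.int64(313), np.int64(315), 3) 116 (np.int64(313), np.int64(315), 3) 120 (np.int64(313), np.int64(315), 3) 124 (np.int64(313), np.int64(315), 3) 128 (np.int64(313), np.int64(315), 3) 132 (np.int64(313), np.int64(315), 3) 136 (np.int64(313), np.int64(315), 3) 140 (np.int64(313), np.int64(315), 3) 144 (np.int64(313), np.int64(315), 3) 148 (np.int64(313), np.int64(315), 3)
```

```bash
python3 -m handwheel '[[[-0.006,0,0],[0,0,0],0.19],[[-0.006,0,0],[0,0,0],0.19],[[-0.005,0,0],[0,0,0],0.19],[[0,0,0],[0,0,0],0.19]]'
```

```text
time_s: 17.53
eef_pos: [0.5655, 0.056, 0.0314]
eef_rot: [[-1.0, 0.0, 0.003], [0.0, 1.0, -0.001], [-0.003, -0.001, -1.0]]
ft_force: [1.1, -5.3, 2.8]
finger_gap: 0.19
```

At that hold, pointer tip column 315.3 and scribed line 314.2 differ by less than 1 mm. Closing the rest.

```bash
python3 -m handwheel '[[[-0.005,0,0],[0,0,0],0.19],[[-0.004,0,0],[0,0,0],0.19],[[-0.003,0,0],[0,0,0],0.19],[[0,0,0],[0,0,0],0.19]]'
```

```text
time_s: 17.87
eef_pos: [0.5543, 0.0559, 0.0314]
eef_rot: [[-1.0, 0.001, 0.004], [0.001, 1.0, -0.001], [-0.004, -0.001, -1.0]]
ft_force: [5.8, -4.6, 1.4]
finger_gap: 0.187
```

```bash
python3 -m handwheel '[[[-0.002,0,0],[0,0,0],0.19],[[0,0,0],[0,0,0],0.19]]'; cat > lev.py <<'E'
from h import *
T=np.load("Tm.npy"); g=cv2.imread("pics/wm.png",0); hsv=cv2.cvtColor(cv2.imread("pics/wm.png"),cv2.COLOR_BGR2HSV)
P=lambda x,y,z:proj("wrist",(.5379+x+.0035*y,-.0254+y-.0035*x,z),T).round(1).tolist()
for q in (.384,.33,.28):
    a=.384-q; print(q,"pred lever centre at r=40,60,155:",[P(r*np.sin(a),-.01+r*np.cos(a),.067) for r in (.04,.06,.155)])
print("tip",P(-.029,.081,.022),"line",P(-.02,.081,.05))
def runs(v,lo,hi): return g[v,lo:hi:3].tolist()
c=P(.0,.04,.067); c=[int(k) for k in c]
print("col scan at",c[0],[(v,int(g[v,c[0]])) for v in range(max(0,c[1]-60),c[1]+60,4)])
c=[int(k) for k in P(0,.145,.067)]
for dc in (-10,20,-60): 
    if 0<=c[0]+dc<640: print("near tip col",c[0]+dc,[(v,int(g[v,c[0]+dc])) for v in range(max(0,c[1]-60),c[1]+60,4)])
for v in range(100,330,6):
    xs=np.where(g[v,270:370]<112)[0]+270; print(v,(xs.min(),xs.max(),len(xs)) if len(xs) else 0,end=';')
E
python3 mark.py; python3 lev.py
```

```text
time_s: 18.03
eef_pos: [0.5542, 0.056, 0.0317]
eef_rot: [[-1.0, 0.001, 0.007], [0.001, 1.0, -0.001], [-0.007, -0.001, -1.0]]
ft_force: [15.0, -3.6, -5.3]
finger_gap: 0.189
[0.55418543 0.05598471 0.03165695] [14.99838522 -3.62274804 -5.28204755] 0.18873266342850234
pred tip [316.18896163 210.0913416 ] bar short end at 81 [315.95669818 240.86992302] plate corner [407.4312783  119.39359774]
wrist pointer 0.83 [0.4896 0.0551 0.0205] [315. 162.]
wrist leg 0.77 [0.5344 0.0321 0.0181] [264. 262.]
top leg 0.62 [ 0.5329 -0.015   0.0199] [316. 252.]
wrist bar_grip 0.74 [0.5307 0.0326 0.0137] [266. 251.]
wrist bar_grip 0.32 [0.5249 0.0056 0.0122] [207. 238.]
top bar_grip 0.72 [ 0.5288 -0.0187  0.0177] [318. 254.]
wrist lever_tip 0.8 [0.5342 0.0199 0.0679] [206. 320.]
top lever_tip 0.55 [ 0.5429 -0.0308  0.0678] [323. 246.]
0.384 pred lever centre at r=40,60,155: [[161.6, 328.6], [222.0, 328.8], [509.0, 329.6]]
0.33 pred lever centre at r=40,60,155: [[162.3, 334.3], [222.5, 337.2], [504.1, 351.0]]
0.28 pred lever centre at r=40,60,155: [[162.6, 339.4], [222.5, 344.8], [498.5, 369.9]]
tip [316.2,
[... 1850 characters left out ...]
64(299), np.int64(317), 3);184 (np.int64(302), np.int64(303), 2);190 0;196 0;202 0;208 0;214 0;220 0;226 0;232 0;238 0;244 (np.int64(313), np.int64(315), 3);250 (np.int64(313), np.int64(315), 3);256 (np.int64(313), np.int64(315), 3);262 (np.int64(313), np.int64(315), 3);268 (np.int64(313), np.int64(315), 3);274 (np.int64(313), np.int64(315), 3);280 (np.int64(313), np.int64(315), 3);286 (np.int64(313), np.int64(315), 3);292 (np.int64(313), np.int64(315), 3);298 (np.int64(270), np.int64(369), 69);304 (np.int64(270), np.int64(369), 100);310 (np.int64(270), np.int64(369), 100);316 (np.int64(270), np.int64(369), 100);322 (np.int64(270), np.int64(369), 100);328 (np.int64(270), np.int64(369), 100);
```

The lever arm's centre row is 318 at column 191 and 319 at column 449, so it lies parallel to the leg, fully closed and on its stop. The scribed line is within about 1 mm of the mark. I ease the push a little, check that things are still, then hand in.

```bash
python3 -m handwheel '[[[0.0012,0.0003,0],[0,0,0],0.19],[[0,0,0],[0,0,0],0.19],[[0,0,0],[0,0,0],0.19],[[0,0,0],[0,0,0],0.19]]'; python3 mark.py | head -1; python3 lev.py | sed -n '1,6p;$p' | cut -c1-700
python3 - <<'E'
import numpy as np,cv2
g=cv2.imread("pics/wm.png",0); print([ (c,np.where(g[290:345,c]<50)[0][[0,-1]]+290) for c in (191,449)])
E
```

```text
time_s: 18.87
eef_pos: [0.5544, 0.056, 0.0315]
eef_rot: [[-1.0, 0.001, 0.005], [0.001, 1.0, -0.001], [-0.005, -0.001, -1.0]]
ft_force: [9.5, -7.0, -0.4]
finger_gap: 0.189
[0.55436506 0.05599843 0.03148955] [ 9.49195664 -7.02015157 -0.44276955] 0.188723033049717
0.384 pred lever centre at r=40,60,155: [[161.2, 328.1], [221.7, 328.3], [509.3, 329.1]]
0.33 pred lever centre at r=40,60,155: [[161.9, 333.8], [222.3, 336.7], [504.3, 350.6]]
0.28 pred lever centre at r=40,60,155: [[162.3, 338.9], [222.3, 344.4], [498.8, 369.7]]
tip [316.1, 209.8] line [315.8, 253.6]
col scan at 191 [(268, 232), (272, 225), (276, 226), (280, 220), (284, 220), (288, 223), (292, 222), (296, 213), (300, 53), (304, 51), (308, 52), (312, 52), (316, 53), (320, 53), (324, 50), (328, 49), (332, 48), (336, 42), (340, 141), (344, 141), (348, 140), (352, 140), (356, 140), (360, 132), (364, 45), (368, 43), (372, 44), (376, 44), (380, 44), (384, 43)]
near tip col 499 [(269, 56), (273, 56), (277, 57), (281, 57), (285, 59), (289, 57), (293, 57), (297, 57), (301, 56), (305, 59), (309, 33), (313, 43), (317, 43), (321, 40), (
[... 228 characters left out ...]
(270), np.int64(369), 100);112 (np.int64(270), np.int64(369), 100);118 (np.int64(270), np.int64(369), 100);124 0;130 0;136 0;142 (np.int64(292), np.int64(340), 5);148 (np.int64(270), np.int64(363), 8);154 (np.int64(270), np.int64(363), 8);160 (np.int64(270), np.int64(363), 7);166 (np.int64(270), np.int64(362), 7);172 (np.int64(299), np.int64(299), 1);178 (np.int64(299), np.int64(299), 1);184 0;190 0;196 0;202 0;208 0;214 0;220 0;226 0;232 0;238 0;244 (np.int64(313), np.int64(315), 3);250 (np.int64(313), np.int64(315), 3);256 (np.int64(313), np.int64(315), 3);262 (np.int64(313), np.int64(315), 3);268 (np.int64(313), np.int64(315), 3);274 (n
[(191, array([327, 337])), (449, array([298, 339]))]
```

```bash
python3 -c "
from bench import *
print(finish_job())"
```

```text
the job is handed in; nothing more can be done
None
```

I put both slugs in the holes, drew the leg out to the pointer, swung the lever closed while holding the leg at its mark, and handed the job in still holding it. The job was handed in at about 19 s. No verdict is reported.

**Last checks**
- **Slugs:** After release, the side and wrist views showed both standing upright in their holes at equal height. I did not look at them again after the pull.
- **Leg:** With the lever still open, the bar's scribed line was less than 1 mm from the pointer tip. At the end it was within about 1 mm of the measured mark, and the fingers were pulling against the spring with about 7 N. The pointer itself could not be picked out in that last image.
- **Lever:** The arm looked parallel to the leg in the wrist image, and the push rose to 15 N against the stop. I eased the push to about 9.5 N before handing in.
- **Jar, bottle and cup:** I kept the arm clear of them but did not measure them again at the end.

**What disagreed:** The second slug first caught on the hole's rim with about 35 N on the wrist. I lifted it, measured that its foot was several millimetres off, moved over, and it then went in without resistance. The cameras also differed from each other and from the grip by 2 to 4 mm. I also reached the 12-picture viewing limit before the leg was pulled, so I checked the leg and lever from pixel values only.

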